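# Seat a bearing block against the fence and stop pin of a measuring stage

### The job

Get the bearing block ready for measuring without picking it up: push it across the stage until its long side lies flush against the steel fence, and then push it along the fence until its end touches the round stop pin. Leave it flat on the stage, flush with the fence and touching the pin, and do not disturb the other parts on the stage or the caliper on the table.

Things in the scene. Friction and masses are not known exactly. Their poses are not given: they have to be found in the camera images.
- stage: Fixed black stage, 260 (x) by 420 (y) mm, flat top at z = 60 mm; yaw varies to 12 deg. Origin: centre of underside, z up. A straight steel fence (15 mm wide, 400 mm along stage y, 15 mm high above the top) is fixed along its far side: the face the block goes against is at stage x = +85 mm and looks to -x. Two low knobs stick out 23 mm past its -y edge, 13 mm past its -x edge.
- block_center (a point): Loose aluminium bearing block to push: base 50 (x) by 80 (y) by 30 mm (z), on top a round boss 38 mm wide, 8 mm high, with a dark brass-lined bore; about 0.33 kg (varies), slides freely. Point: centre of the base, 15 mm above its underside. Long sides run along its y, +x side towards the fence. Starts near the stage's middle, turned up to 23 deg from the stage.
- pin_foot (a point): The stop: slim plain steel pin, 16 mm diameter, 25 mm high, fixed upright. Point: centre of its foot on the stage's top, at stage x = +60 mm (25 mm from the fence: it meets the middle of the block's end), 150 to 165 mm from the stage's middle at its +y or -y end (varies). A block flush and touching has its centre 48 mm from the pin's axis.
- ring_center (a point): Loose steel ring gauge, 44 mm outside, 24 mm bore, 18 mm high, lying flat near the fence at the end where the pin is not. The point is its centre, 9 mm up. Leave alone.
- spindle_center (a point): Loose stepped steel spindle standing upright, 30 mm diameter at the foot, 60 mm tall, at a robot-side corner of the stage. The point is half-way up. Leave alone.
- gauge_center (a point): Loose steel gauge block, 30 x 35 x 20 mm, at the other robot-side corner of the stage. The point is its centre, 10 mm up. Leave alone.
- caliper_center (a point): Loose steel caliper, 210 mm long, about 9 mm thick, lying on the table left of the stage. The point is the middle of its beam. Leave alone.
Mind the look-alikes: they are no part of the job. There is more than one size of the part that bears block_center; the job needs the smallest.

How it is judged (in metres and radians):
On the way, in this order (a step that is already met when the one before it is completed fails the run):
1. the block's long side lies flush against the fence, before it reaches the pin (x of block_center in the frame of stage above 0.0575 m and angle between the x axis of block_center and the x axis of stage, either way round below 0.035 rad), for 0.2 s.
2. the block's end is against the stop pin (horizontal distance between block_center and pin_foot below 0.0505 m), for 0.2 s.
At the end, for the whole second after the job is handed in: The block lies flat on the stage with its long side within 2.5 mm and 2 degrees of the fence and its end within 2.5 mm of the stop pin (all of step 1 and horizontal distance between block_center and pin_foot below 0.0505 m and z of block_center in the frame of stage between 0.072 and 0.078 m and angle between block_center's own z axis and vertical below 0.05 rad); the robot touches nothing.
It fails at once if the block is lifted more than 8 mm off the stage or tipped by more than 15 degrees (z of block_center in the frame of stage above 0.083 m or angle between block_center's own z axis and vertical above 0.26 rad).
It fails at once if the ring gauge is moved by more than 10 mm (distance of ring_center from where it was at the start of the episode above 0.01 m).
It fails at once if the spindle is moved by more than 10 mm (distance of spindle_center from where it was at the start of the episode above 0.01 m).
It fails at once if the gauge block is moved by more than 10 mm (distance of gauge_center from where it was at the start of the episode above 0.01 m).
It fails at once if the caliper is moved by more than 10 mm (distance of caliper_center from where it was at the start of the episode above 0.01 m).
It also fails if it takes over 48 s, if anything falls off the work surface, if the arm or the gripper's body presses on something with over 40 N, if the wrist force passes 120 N, or if a joint passes its speed limit or range.

### The arm

A 7-joint arm with a two-finger parallel gripper is mounted at the origin on the work surface. World frame = base frame: x ahead of the robot, y to its left, z up, the work surface at z = 0. Lengths are in m, angles in degrees, forces in N, time in s.
With the tool pointing down it reaches from about 0.35 to 0.775 m from the base axis. Payload 3.1 kg.
Tool frame: the origin (TCP) lies on the centre line of the jaws, within the pads' length; the fingertips stand 17 mm ahead of it and the grasp point (between the pads) lies 2 mm behind it (robot.tip_reach is the distance from the TCP to the fingertips, in m); z points along the fingers, y is the direction in which the jaws open and shut (so a half turn about z gives the same grasp; the last joint's range is limited). The gripper opens to 85 mm and grips with 20 to 120 N. Pads are 22 mm wide; open, the fingers measure 114 mm over their backs; the gripper's body (76 mm by 85 mm) begins 54 mm behind the grasp point. The pads swing forward as they close: fully open they stand 13 mm farther back than shut.
Start: joints at [71.236, 17.813, 0.802, 86.603, -0.252, 75.585, -1.558], TCP at [0.155, -0.528, 0.248] pointing down, gripper open.
Joint ranges: [-154.91, 154.91], [-16.99, 109.72], [-72.82, 74.43], [7.12, 147.25], [-82.49, 262.49], [11.32, 116.49], [-174.64, 174.64]. Speed limits (degrees/s): [159.86, 159.86, 180, 180, 180, 180, 180].

### API

Orientations are given as [roll, pitch, yaw] about the fixed x, y, z axes, in that order (R = Rz(yaw) Ry(pitch) Rx(roll)).
In Python, from station import robot, fingers, vision, workorder, recognise gives the robot as it stands. Calls block until the motion is done:
- robot.move_to(position, orientation): joint-space move of the TCP to a pose.
- robot.line_to(position, orientation=None, velocity=0.15, f_stop=None): straight line of the TCP; orientation=None keeps the orientation; velocity is the mean speed in m/s. With f_stop (N) it stops when the force on the tool has changed by that much, and returns True; else False.
- robot.move_j(angles): joint-space move.
- fingers.gripper_to(opening, force=None): opening from 0.0 (shut) to 1.0 (fully open); force is the grip in N (None keeps the last); returns when the fingers have stopped.
- robot.pause(seconds).
- robot.inverse_kinematics(position, orientation): joint angles nearest the present ones, or None.
- vision.grab_frame(name): name is "scene" or "top" or "wrist"; returns the picture (400x640x3 uint8, red, green, blue); there is no depth.
- vision.calibration(name): a dict with "mtx" (3x3 intrinsics, pixels), "extrinsics" (4x4, takes a point from world to camera coordinates); the wrist camera has in their place "T_tool_cam" (4x4, takes a point from camera to tool coordinates, whose origin is the TCP and whose axes are the flange's). Camera axes: x right, y up, looking along -z (the intrinsics and any distortion apply to the point x, -y, -z); pixel columns grow to the right and rows downward; lengths in m; the calibration is good to about 2 mm. A picture is of the moment at which its call begins: read the wrist's pose just before it. calibration takes no time and is no camera call.
A pose or a line that the arm cannot do raises robot.PlanningError and nothing moves.
- workorder.close_job(): hands the job in, once; it reports no verdict.
Trained networks look in the newest picture that a camera, given by its name, has taken for a name from the list of things; names that differ only in an ending like _2 or _b are one class to them, and where a whole thing is asked for, a point or a joint stands for the part that bears it (a point fixed in the world has none). Each returns a list of dicts, best first, with "p" (0 to 1); they miss things now and then, are a little off and sometimes report something else, mostly with a low value. They report only what shows in the picture. A call takes as long as a camera call. They do not tell look-alikes from the thing itself.
- recognise(label, camera): "rect" ([centre column, centre row, width, height] in pixels, round what is visible of it).
Readings, each from a call of its own:
- robot.current_time_s(): time.
- robot.current_joint_positions(): joint angles.
- robot.current_dq(): joint speeds.
- robot.current_joint_torque(): joint torques, N m.
- robot.current_tool_pos(): TCP position.
- robot.current_eef_rot(): TCP orientation.
- robot.current_contact_force(): force on the tool from outside, world axes, zero at the start.
- robot.current_torque(): the same for the moment, N m.
- robot.current_finger_gap(): opening from 0.0 (shut) to 1.0 (fully open).
Only numpy, scipy, OpenCV 4.12 (cv2) and the standard library are available. Lean on these libraries where they do the work, as an engineer would, in place of code of your own. Each camera call takes 0.05 s, during which the arm holds its last target. There are 200 camera calls.

## Working session

There is one attempt and no reset: what is moved stays moved. The work goes in short steps, each a Python script; the robot and the scene stay as the last script left them, time stands still between calls to the robot, and variables do not carry over. Pictures are saved under pics/ and viewed, about 8 in all and at most 12, crops included, and the job is handed in when it is done.

```bash
mkdir -p pics
python3 - <<'E'
from station import robot, fingers, vision, workorder, recognise
import cv2
for c in("scene","top"):
    im=vision.grab_frame(c); cv2.imwrite(f"pics/{c}0.png",im[:,:,::-1])
    k=vision.calibration(c); print(c,k)
    for l in("stage","block_center","pin_foot","ring_center","spindle_center","gauge_center","caliper_center"):
        print(l,[(round(d["p"],2),[round(v) for v in d["rect"]]) for d in recognise(l,c)])
print(robot.current_time_s(),robot.current_eef_rot(),vision.calibration("wrist"))
E
```

```text
scene {'mtx': array([[369.65666028,   0.        , 320.19127544],
       [  0.        , 369.65666028, 201.25057019],
       [  0.        ,   0.        ,   1.        ]]), 'extrinsics': array([[-0.50935198,  0.86046669,  0.01255504,  0.19821127],
       [-0.7378008 , -0.44415676,  0.50830577,  0.49408092],
       [ 0.44295659,  0.24964343,  0.86108514, -1.19348525],
       [ 0.        ,  0.        ,  0.        ,  1.        ]])}
stage [(0.77, [285, 170, 192, 163])]
block_center [(0.95, [203, 252, 66, 47]), (0.63, [273, 287, 51, 68]), (0.6, [294, 153, 38, 32])]
pin_foot [(0.56, [220, 135, 10, 9])]
ring_center [(0.52, [313, 203, 20, 16])]
spindle_center [(0.6, [355, 164, 14, 20])]
gauge_center [(0.54, [262, 97, 18, 18])]
caliper_center [(0.72, [467, 230, 87, 51]), (0.27, [356, 164, 16, 21])]
top {'mtx': array([[405.61878098,   0.        , 321.87882349],
       [  0.        , 405.61878098, 198.63939106],
       [  0.        ,   0.        ,   1.        ]]), 'extrinsics': array([[-0.02634566, -0.99963071, -0.00666019,  0.18141223],
       [ 0.99259064, -0.0269495 ,  0.11848012, -0.65119375],

[... 283 characters left out ...]
21, 6, 9])]
ring_center [(0.65, [337, 199, 20, 22])]
spindle_center [(0.51, [324, 267, 15, 13])]
gauge_center []
caliper_center []
0.8 [1.79996729e+02 5.87027298e-04 1.63805530e+01] {'mtx': array([[347.08740884,   0.        , 315.96408925],
       [  0.        , 347.08740884, 192.32720756],
       [  0.        ,   0.        ,   1.        ]]), 'T_tool_cam': array([[-7.27635568e-04,  9.65853587e-01,  2.59087472e-01,
         6.71778179e-02],
       [ 9.99999684e-01,  6.20000178e-04,  4.97152337e-04,
        -9.70660999e-05],
       [ 3.19542089e-04,  2.59087752e-01, -9.65853734e-01,
        -1.25237759e-01],
       [ 0.00000000e+00,  0.00000000e+00,  0.00000000e+00,
         1.00000000e+00]])}
```

```bash
ls .; sleep 1
```

```text
pics
```

View pics/top0.png

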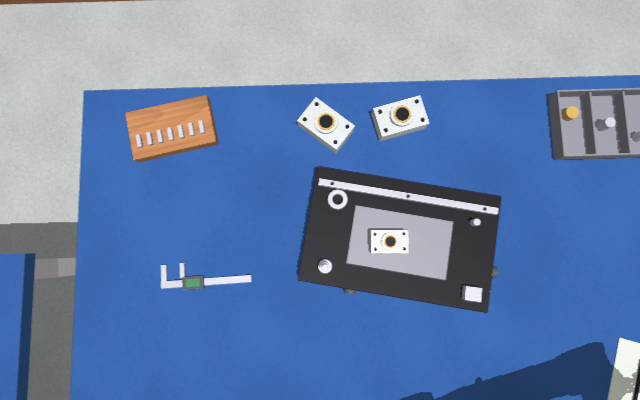

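View pics/scene0.png

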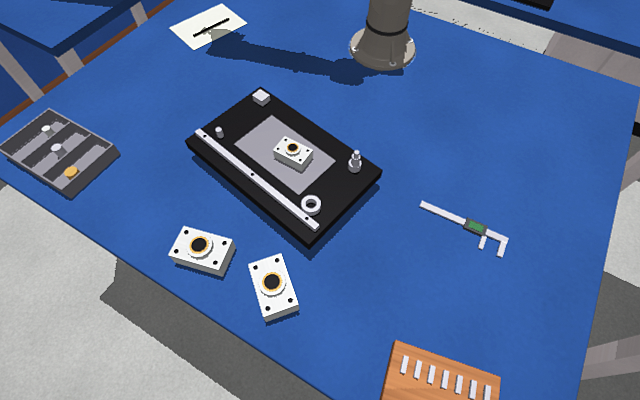

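Candidates for the block in the top picture are (401,116) and (326,126), both larger and lying on the table, and (389,241), the smallest, in the middle of the stage. I choose (389,241). The pin is at (475,221) at the stage's right (-y) end. The ring is at (338,199), the spindle at (324,267), the gauge block at (473,293) and the caliper at the left. Next I'll convert these to positions and take one close look with the wrist camera.

```bash
cat > h.py <<'E'
import numpy as np, cv2
from scipy.spatial.transform import Rotation as R
from station import robot, fingers, vision, workorder, recognise
def cam(name):
    k=vision.calibration(name)
    if "extrinsics" in k: T=np.linalg.inv(k["extrinsics"])
    else:
        W=np.eye(4); W[:3,:3]=R.from_euler("xyz",robot.current_eef_rot(),degrees=True).as_matrix(); W[:3,3]=robot.current_tool_pos()
        T=W@k["T_tool_cam"]
    return k["mtx"],T
def px2w(KT,uv,z):
    K,T=KT; d=np.linalg.solve(K,[uv[0],uv[1],1.]); d=T[:3,:3]@(d*[1,-1,-1]); o=T[:3,3]
    return o+d*(z-o[2])/d[2]
def w2px(KT,p):
    K,T=KT; c=np.linalg.inv(T)@np.r_[p,1]; q=K@(c[:3]*[1,-1,-1]); return q[:2]/q[2]
E
python3 - <<'E'
from h import *
t=cam("top")
for n,uv,z in [("c1",(318,168),.06),("c2",(500,195),.06),("c3",(488,312),.06),("c4",(299,280),.06),("block",(389,241),.094),("boss",(390,241),.098),("pin",(475.5,221),.085),("ring",(338,199),.078),("sp",(324.5,267),.12),("ga",(473,293),.08)]:
    print(n,px2w(t,uv,z).round(4))
print(robot.inverse_kinematics([.42,-.02,.33],[180,0,0]),robot.inverse_kinematics([.42,-.02,.33],[180,0,-10]))
E
```

```text
c1 [0.7236 0.1708 0.06  ]
c2 [ 0.6507 -0.236   0.06  ]
c3 [ 0.3959 -0.19    0.06  ]
c4 [0.4748 0.2188 0.06  ]
block [0.5543 0.0229 0.094 ]
boss [0.5542 0.0214 0.098 ]
pin [ 0.5925 -0.1677  0.085 ]
ring [0.6494 0.1283 0.078 ]
sp [0.5044 0.162  0.12  ]
ga [ 0.4395 -0.1533  0.08  ]
[ 38.67298272   2.15516982 -39.22073596  94.46505751   1.37038742
  83.86672508 -90.67433627] [  38.51312631    2.14529771  -39.05310018   94.46918921    1.35921635
   83.86625741 -100.6655792 ]
```

Run:
```python
from h import *
fingers.gripper_to(0.0)
robot.move_to([.50,-.02,.33],[180,0,-10.4])
robot.pause(.2)
w=cam("wrist"); im=vision.grab_frame("wrist"); cv2.imwrite("pics/w1.png",im[:,:,::-1])
np.savez("w1.npz",K=w[0],T=w[1])
for l in("block_center","pin_foot","ring_center"): print(l,[(round(d["p"],2),[round(v) for v in d["rect"]]) for d in recognise(l,"wrist")])
print(robot.current_time_s(),robot.current_tool_pos(),robot.current_joint_positions().round(1) if hasattr(robot.current_joint_positions(),'round') else 0)
```

```text
block_center [(0.6, [268, 116, 84, 64])]
pin_foot [(0.72, [444, 47, 26, 21])]
ring_center [(0.59, [148, 43, 47, 45])]
4.1833 [ 0.50000471 -0.02019187  0.32995163] [  30.1   13.2  -37.    83.9    7.9   85.6 -107.2]
```

View pics/w1.png

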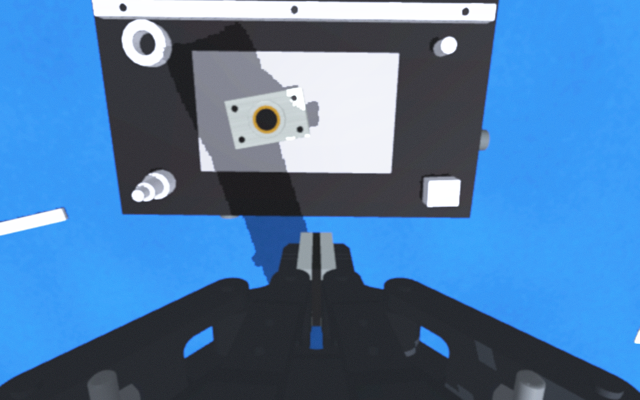

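The wrist picture shows the block at (267,118) turned against the stage, the pin at (446,46), the ring at (147,43), and the fence along the top edge. I'll take one enlarged crop to read the edges.

Run:
```python
import cv2,numpy as np
a=cv2.imread("pics/w1.png")
b=cv2.resize(a[70:165,210:330],None,fx=4,fy=4,interpolation=cv2.INTER_CUBIC)   # block
c=cv2.resize(a[0:70,400:500],None,fx=4,fy=4,interpolation=cv2.INTER_CUBIC)    # pin
d=cv2.resize(a[0:70,80:180],None,fx=4,fy=4,interpolation=cv2.INTER_CUBIC) # ring
o=np.zeros((290+380,800,3),np.uint8); o[:280,:400]=d;o[:280,400:]=c;o[290:,:480]=b
cv2.imwrite("pics/crop1.png",o[:600])
```

```text
(no output)
```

View pics/crop1.png

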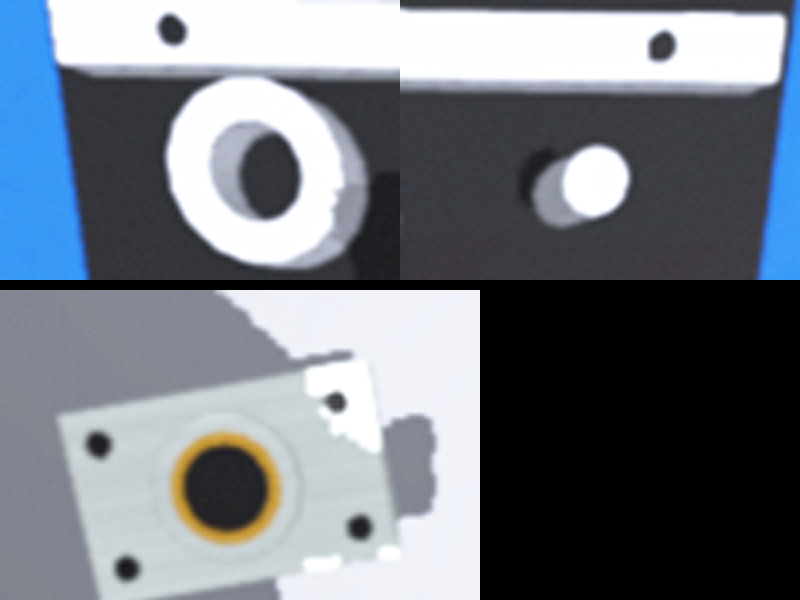

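Run:
```python
from h import *
f=np.load("w1.npz"); w=(f["K"],f["T"])
a=px2w(w,(94.5,16.7),.075);b=px2w(w,(495,20.7),.075)
y=(a-b)[:2]; print("fence len",np.linalg.norm(y)); y/=np.linalg.norm(y); x=np.array([y[1],-y[0]])
yaw=np.degrees(np.arctan2(x[1],x[0])); mid=(a+b)[:2]/2; o=mid-.085*x
print("stage",o,yaw)
h=[px2w(w,p,.09)[:2] for p in [(234.5,108.5),(294,97.75),(300,129.25),(241.5,139.5)]]
c=np.mean(h,0); v=(h[0]-h[1])+(h[3]-h[2]); bl=np.degrees(np.arctan2(-v[0],v[1]))
S=lambda p:(np.array([(p-o)@x,(p-o)@y])*1000).round(1)
print("block",c,bl,"rel",bl-yaw,"stage",S(c)); print("corners",[S(px2w(w,p,.09)[:2]) for p in[(224.5,101.2),(302,87),(309.5,134.5)]])
for n,p,z in[("pin",(449.2,45.2),.085),("ring",(141.7,42.8),.078),("ga",(441,191),.08),("sp",(142,196),.12)]: print(n,S(px2w(w,p,z)[:2]))
np.savez("stage.npz",o=o,x=x,y=y,yaw=yaw)
```

```text
fence len 0.40026065674534417
stage [ 0.56269395 -0.00915563] -11.053416071233814
block [0.55569376 0.02084319] -0.6931192421589166 rel 10.360296829074898 stage [-12.6  28.1]
corners [array([ 4.7, 71.3]), array([19.2, -7.6]), array([-28.1, -15.3])]
pin [  60.4 -153.3]
ring [ 60.8 154.5]
ga [ -90.3 -162.4]
sp [-87.9 151.8]
```

```bash
cat >> h.py <<'E'
g=np.load("stage.npz"); yaw=float(g["yaw"])
def sw(x,y,z): return list(g["o"]+g["x"]*x+g["y"]*y)+[z]
def ws(p): d=np.array(p[:2])-g["o"]; return np.round([d@g["x"]*1000,d@g["y"]*1000,p[2]*1000],1)
def snap(n):
    w=cam("wrist"); im=vision.grab_frame("wrist"); cv2.imwrite(f"pics/{n}.png",im[:,:,::-1]); np.savez(n+".npz",K=w[0],T=w[1])
E
python3 - <<'E'
from h import *
O=[180,0,yaw]
fingers.gripper_to(0.5)
robot.move_to(sw(-.085,.028,.16),O)
robot.line_to(sw(-.085,.028,.081),f_stop=15); print(ws(robot.current_tool_pos()),robot.current_contact_force())
robot.line_to(sw(.010,.028,.081),velocity=.05,f_stop=15); print(ws(robot.current_tool_pos()),robot.current_contact_force())
print(robot.line_to(sw(.034,.028,.081),velocity=.02,f_stop=12)); print(ws(robot.current_tool_pos()),robot.current_contact_force())
robot.pause(.3)
snap("w2"); print(robot.current_time_s(),robot.current_contact_force(),robot.current_finger_gap())
E
```

```text
[-83.6  28.2  82.2] [-0.07623024 -0.10441527 -0.02084676]
[10.  28.  81.1] [ 0.31204709  0.98707698 -0.6458617 ]
True
[23.1 28.  80.3] [-0.2563453   0.84222092  1.5143216 ]
9.2917 [ 0.13491243 -1.02376078  0.89451104] 0.5005078220117866
```

View pics/w2.png

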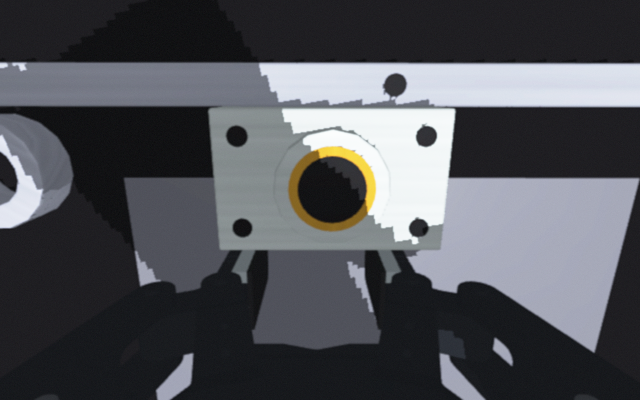

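The force stop came at stage x = 23 mm, as expected, and the picture shows the block's long side parallel to and against the fence (rows 106–108, columns 209–455). Next is the push along the fence.

Run:
```python
from h import *
f=np.load("w2.npz"); w=(f["K"],f["T"])
h=[px2w(w,p,.09) for p in[(236.5,136),(426.5,136),(418.5,228),(242,228)]]
c=ws(np.mean(h,0)); print("block",c)
y0=c[1]/1000+.040+.011+.013
robot.line_to(sw(.005,.028,.081),velocity=.08)
robot.line_to(sw(.0,.028,.17))
fingers.gripper_to(0.0)
O=[180,0,yaw+90]
robot.move_to(sw(.060,y0,.17),O)
robot.line_to(sw(.060,y0,.083),velocity=.1,f_stop=15); print(ws(robot.current_tool_pos()))
print(robot.line_to(sw(.060,-.040,.083),velocity=.045,f_stop=15)); print(ws(robot.current_tool_pos()))
print(robot.line_to(sw(.060,-.064,.083),velocity=.015,f_stop=10)); print(ws(robot.current_tool_pos()))
robot.pause(.3)
snap("w3"); print(robot.current_time_s(),robot.current_contact_force())
```

```text
block [60.8 23.7 90. ]
[60.5 88.1 83.9]
False
[ 59.9 -39.8  83. ]
True
[ 59.4 -54.8  83.3]
17.8083 [ 0.398451   -0.76084311  0.23521079]
```

View pics/w3.png

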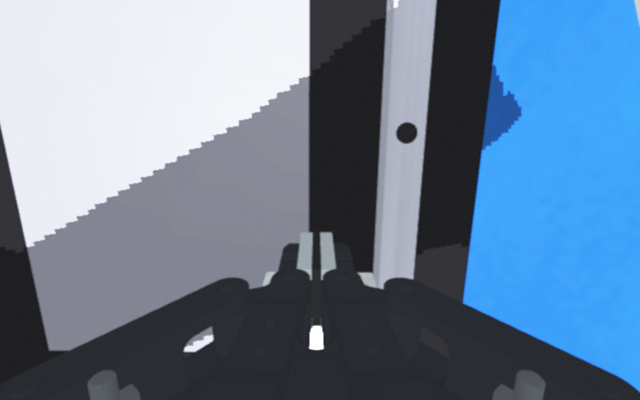

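It stopped at y = -54.8 mm, against an expected -54.3 mm, so the block is on the pin. I'll back off, press it lightly against the fence once more, and look.

Run:
```python
from h import *
O=[180,0,yaw]
robot.line_to(sw(.059,-.038,.083),velocity=.06)
robot.line_to(sw(.055,-.030,.18))
fingers.gripper_to(0.5)
robot.move_to(sw(.003,-.103,.17),O)
robot.line_to(sw(.003,-.103,.082),velocity=.1,f_stop=15); print(ws(robot.current_tool_pos()))
print(robot.line_to(sw(.030,-.103,.082),velocity=.015,f_stop=8)); print(ws(robot.current_tool_pos()))
robot.line_to(sw(.003,-.103,.082),velocity=.06)
robot.line_to(sw(-.03,-.103,.16))
robot.pause(.2); snap("w4"); print(robot.current_time_s())
```

```text
[   3.7 -102.8   82.7]
True
[  22.9 -103.1   81.1]
24.5167
```

View pics/w4.png

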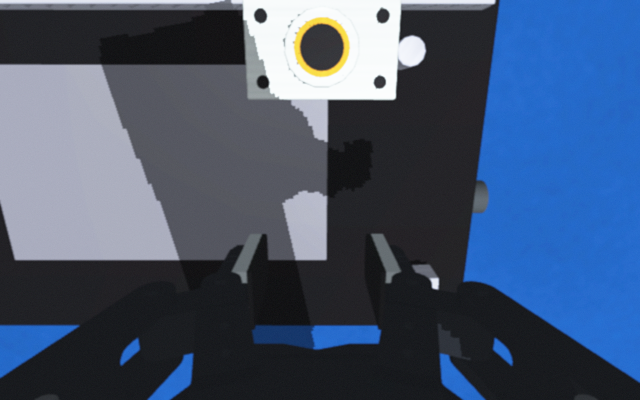

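The block's end is at the pin (column ~397 against the pin at 412,51) and its side is along the fence. I'll check the numbers, then retreat and take a top view.

Run:
```python
from h import *
f=np.load("w4.npz"); w=(f["K"],f["T"])
h=np.array([ws(px2w(w,p,.09)) for p in[(260.5,15.5),(383,15.5),(379.5,82),(263,82)]]); c=h.mean(0)
v=h[0]-h[1]+h[3]-h[2]; p=ws(px2w(w,(412,51),.085))
print("block",c,"rel deg",np.degrees(np.arctan2(-v[0],v[1])),"pin",p,"dist",np.hypot(*(c-p)[:2]))
robot.line_to(sw(-.06,-.05,.30)); robot.move_to([.30,-.30,.33],[180,0,yaw])
im=vision.grab_frame("top"); cv2.imwrite("pics/top1.png",cv2.resize(im[150:330,270:520,::-1],None,fx=3,fy=3,interpolation=cv2.INTER_CUBIC))
print(robot.current_time_s())
a=cv2.imread("pics/top0.png"); d=cv2.absdiff(a,im[:,:,::-1]).max(2)
for n,(u,v) in dict(ring=(338,199),sp=(324,267),ga=(473,293),cal=(207,280)).items(): print(n,(d[v-14:v+14,u-14:u+14]>40).sum())
```

```text
block [  60.675 -105.1     90.   ] rel deg -0.04620626378390529 pin [  60.5 -153.4   85. ] dist 48.30031702794508
26.95
ring 0
sp 0
ga 21
cal 0
```

View pics/top1.png

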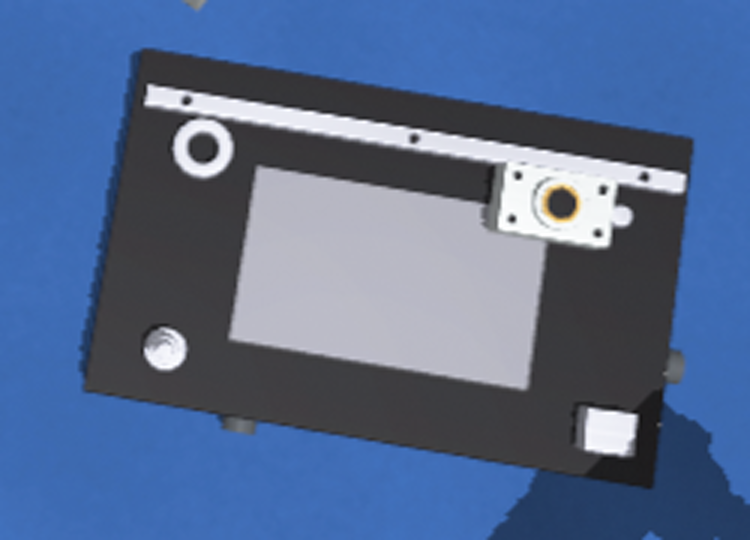

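The top crop shows the block flush with the fence and touching the pin (622,216). The ring, spindle and gauge block are in place, and the 21 changed pixels at the gauge block are probably the arm's shadow. Handing in.

```bash
python3 -c "
from station import robot,workorder
workorder.close_job(); print(robot.current_time_s())"
```

```text
the job is handed in; nothing more can be done
the job is handed in; nothing more can be done
```

The job is handed in at about 27 s of the 48 s allowed; no verdict is reported. I pushed the smallest block flush against the fence with two half-open fingers and then along the fence to the pin with shut fingers. A last light press of about 8 N seated it against the fence before I retreated clear.

- **Block position:** the last wrist-camera measurement put the block centre at stage x = 60.7 mm, turned 0.05° from the fence. It was 48.3 mm from the pin axis, where 48 mm is touching. These figures carry the camera's error of about 2 mm, but the force stops on the fence and on the pin came within about 1 mm of where they should.
- **Other parts:** comparing the top pictures from before and after showed no change at the ring, the spindle and the part of the caliper I compared. 21 pixels changed at the gauge block, which lies where the arm's shadow now falls, and it looks in place.
- **Not checked:** I did not measure the block's height or tilt directly. It looks flat in the pictures.

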